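# Put the shop aids back on their outline boards

## Robot

A 6-joint arm with a two-finger parallel gripper is mounted at the origin on the work surface. World frame = base frame: x ahead of the robot, y to its left, z up, the work surface at z = 0. Lengths are in m, angles in rad, forces in N, time in s.
With the tool pointing down it reaches from about 0.375 to 0.825 m from the base axis. Payload 5.5 kg.
Tool frame: the origin (TCP) lies at the very end of the fingers, on their centre line; the grasp point (between the pads) lies 19 mm behind it (grasp_offset is the distance from the TCP to the grasp point, in m); z points along the fingers, y is the line along which they close (so a half turn about z gives the same grasp; the last joint's range is limited). The gripper opens to 85 mm and grips with 20 to 120 N. Pads are 22 mm wide; open, the fingers measure 114 mm over their backs; the gripper's body (76 mm by 85 mm) begins 54 mm behind the grasp point. The pads swing forward as they close: fully open they stand 13 mm farther back than shut.
Start: joints at [-1.149, 0.314, -0.047, 1.21, 0, 1.571], TCP at [0.246, -0.547, 0.231] pointing down, gripper open.
Joint ranges: [-2.67, 2.67], [-0.69, 1.73], [-1.03, 1.25], [-2.08, 2.16], [-1.42, 1.45], [-3.14, 3.14]. Speed limits (rad/s): [2.39, 2.39, 3.01, 3.14, 3.14, 3.14].

## Interface

Orientations are given as a 3x3 rotation matrix whose columns are the frame's x, y, z axes.
In Python, from cell import sense, capture, close_job, find_in, mark_of, grasp_offset gives the robot as it stands.
- The arm moves only by the tool carry_out, never from a script. Its argument "targets" is a list of rows, each an object of numbers: "jaw": the closure, from 0 (fully open) to 1 (shut); "tx", "ty", "tz": the shift along the tool's x, y, z in mm; "rx", "ry", "rz": the turn, a rotation vector about the tool's x, y, z in rad. A call has 1 to 12 rows; each row is the pose to reach, as a shift and turn from the pose commanded when the call began, along the tool's axes at that moment; what a row does not reach only later rows make up. A row lasts 1/8 s, in which the tool goes at most 62.5 mm and 10.7 degrees, less where a joint would pass 70% of its speed; a pose out of reach is approached as far as the arm can. A call with a gripper value outside its range is refused whole. The fingers move at their own pace and stop on an object; "newtons" is the grip in N (left out, the last holds). Time passes only in rows, so rows that repeat a pose let the fingers close. It gives the time, the measured TCP pose, the force, the opening and the grip force at its end, in the units of the state.
- sense(): the state, without advancing time (a new reading comes with each control period).
- capture(name): name is "scene" or "top" or "wrist"; returns a dict with "pixels" (480x640x3 uint8, red, green, blue), "mtx" (3x3 intrinsics, pixels), "rvec" (rotation vector, rad) and "tvec" (3), from world to camera coordinates, as OpenCV has them. Camera axes: x right, y down, z forward; pixel columns grow to the right and rows downward; lengths in m; the calibration is good to about 2 mm. A picture is of the moment at which its call begins. There is no depth.
- close_job(): hands the job in; it is judged then, once.
Trained networks look in the newest picture that a camera, given by its name, has taken for a name from the list of things; names that differ only in an ending like _2 or _b are one class to them, and where a whole thing is asked for, a point or a joint stands for the part that bears it (a point fixed in the world has none). Each returns a list of dicts, best first, with "conf" (0 to 1); they miss things now and then, are a little off and sometimes report something else, mostly with a low value. They report only what shows in the picture. A call takes as long as a camera call. They do not tell look-alikes from the thing itself.
- find_in(name, camera): "position" ([column, row] in pixels, amid what is visible of it).
- mark_of(name, camera): "position" ([column, row] in pixels: a listed point, or the origin of a listed thing).
The state is a dict: "t": time; "q": joint angles; "qd": joint speeds; "tau": joint torques, N m; "eef_pos": TCP position; "eef_rot": TCP orientation; "wrist_force": force on the tool from outside, world axes, zero at the start; "torque": the same for the moment, N m; "width": opening from 0.0 (shut) to 1.0 (fully open); "grasp_force": force on a finger pad.
Only numpy, scipy, OpenCV 4.12 (cv2) and the standard library are available. Lean on these libraries where they do the work, as an engineer would, in place of code of your own. Each camera call takes 0.05 s, during which the arm holds its last target. There are 200 camera calls.

## Task

Tidy the workbench: put the plywood corner square, the sanding block, the wax tin and the steel bar back on the white outline boards, each lying flat on the black silhouette of its own shape, turned to match it. Set them down gently rather than dropping them, and leave all four at rest on their silhouettes.

Things in the scene. Friction and masses are not known exactly. Their poses are not given: they have to be found in the camera images.
- square: Plywood corner square: flat L 18 mm thick, outer arms 90 mm long, 26 mm wide, 110 g. Origin: centre of the 90 x 90 mm outer square, on the underside (in the air of the L). Outer corner at x = y = -45 mm; one arm runs along x (y from -45 to -19 mm), one along y (x from -45 to -19 mm). z up. All four things start flat on the table on the robot's side of the boards, within 0.6 rad of straight.
- square_tip (a point): Point on the corner square: top face, middle of the end of its arm along x, at (45, -32, 18) mm in the square's frame.
- sander: Hand sanding block: grey abrasive-covered base 100 x 56 x 16 mm under a lengthwise wooden grip 90 x 34 mm, 24 mm high, 40 mm high in all, about 150 g. Origin: centre of the underside; x along its length, z up.
- tin: Round closed aluminium wax tin with a paper disc on its lid, 60 mm diameter at the lid, 58 mm at the body, 30 mm high, about 140 g (the fingers close to 58 mm). Origin: centre of the underside, z up.
- bar: Solid steel mitre-slot bar 120 x 22 x 12 mm with two dark screw holes, about 240 g. Small shop oddments under 60 mm high lie between things and boards and are not part of the job. Origin: centre of the underside; x along its length, z up.
- square_board: Fixed white board 5 mm thick (origin: centre of its underside on the table; top at z = 5 mm, no rim) with a flat black silhouette 3 mm larger all round than the thing, yaw within 0.3 rad of straight. 112 x 112 mm; L silhouette, in the same frame as the square: corner at -x -y, arms along x and y.
- square_board_tip (a point): Where the square's tip belongs: (45, -32, 5) mm in the L board's frame, on its top face.
- sander_board: Fixed white board 5 mm thick (origin: centre of its underside on the table; top at z = 5 mm, no rim) with a flat black silhouette 3 mm larger all round than the thing, yaw within 0.3 rad of straight. 124 x 80 mm; wide rectangular silhouette 106 x 62 mm, long way along x (either way round will do).
- tin_board: Fixed white board 5 mm thick (origin: centre of its underside on the table; top at z = 5 mm, no rim) with a flat black silhouette 3 mm larger all round than the thing, yaw within 0.3 rad of straight. 90 x 90 mm; round silhouette 66 mm across.
- bar_board: Fixed white board 5 mm thick (origin: centre of its underside on the table; top at z = 5 mm, no rim) with a flat black silhouette 3 mm larger all round than the thing, yaw within 0.3 rad of straight. 138 x 46 mm; narrow rectangular silhouette 126 x 28 mm, long way along x (either way round will do).
Mind the look-alikes: they are no part of the job. Of the things shaped like the tin, the aluminium one is meant.

How it is judged:
At the end, for the whole second after the job is handed in: Each of the four things lies flat, right side up and at rest on its own board, its centre within 12 mm of the silhouette's centre; the sanding block and bar are turned within 0.2 rad of the silhouette (either way round), and the square's tip is within 15 mm of its mark (horizontal distance between square and square_board below 0.012 m and z of square in the frame of square_board between 0.002 and 0.008 m and angle between each of square, sander, tin, bar's own z axis and vertical below 0.1 rad and linear speed of each of square, sander, tin, bar below 0.02 m/s and horizontal distance between sander and sander_board below 0.012 m and z of sander in the frame of sander_board between 0.002 and 0.008 m and angle between the x axis of sander and the x axis of sander_board, either way round below 0.2 rad and horizontal distance between tin and tin_board below 0.012 m and z of tin in the frame of tin_board between 0.002 and 0.008 m and horizontal distance between bar and bar_board below 0.012 m and z of bar in the frame of bar_board between 0.002 and 0.008 m and angle between the x axis of bar and the x axis of bar_board, either way round below 0.2 rad and horizontal distance between square_tip and square_board_tip below 0.015 m); the robot touches nothing.
It fails at once if the square is dropped or thrown (linear speed of square above 0.7 m/s and contact force between square and the fingers below 0.05 N).
It fails at once if the sander is dropped or thrown (linear speed of sander above 0.7 m/s and contact force between sander and the fingers below 0.05 N).
It fails at once if the tin is dropped or thrown (linear speed of tin above 0.7 m/s and contact force between tin and the fingers below 0.05 N).
It fails at once if the bar is dropped or thrown (linear speed of bar above 0.7 m/s and contact force between bar and the fingers below 0.05 N).
It also fails if it takes over 96 s, if anything falls off the work surface, if the arm or the gripper's body presses on something with over 40 N, if the wrist force passes 120 N, or if a joint passes its speed limit or range.

## Working session

There is one attempt and no reset: what is moved stays moved. The work goes in short steps, Python scripts to look and compute and a tool call to move; the robot and the scene stay as the last step left them, time stands still between calls to the robot, and variables do not carry over. Pictures are saved under pics/ and viewed, at most 14 in all, crops included, and the job is handed in when it is done.

Besides the shell and the picture viewer there is one more tool, called after "Emit:" as name([rows], argument=value, ...), one row to a line, values as JSON. carry_out: Moves the arm, as the interface text tells. Its arguments: {"type":"object","properties":{"targets":{"type":"array","items":{"type":"object","properties":{"jaw":{"type":"number"},"tx":{"type":"number"},"ty":{"type":"number"},"tz":{"type":"number"},"rx":{"type":"number"},"ry":{"type":"number"},"rz":{"type":"number"}}}},"newtons":{"type":"number"}},"required":["targets"]}

```bash
mkdir -p pics
cat > h.py <<'E'
import numpy as np, cv2
from cell import sense, capture, close_job, find_in, mark_of, grasp_offset
def shot(cam,fn=None):
    c=capture(cam)
    if fn: cv2.imwrite('pics/'+fn,cv2.cvtColor(c['pixels'],cv2.COLOR_RGB2BGR))
    return c
def ray(c,uv,z):
    R=cv2.Rodrigues(np.array(c['rvec'],float))[0];t=np.array(c['tvec'],float).ravel()
    uv=np.atleast_2d(np.array(uv,float))
    d=np.c_[uv,np.ones(len(uv))]@np.linalg.inv(np.array(c['mtx'])).T@R
    o=-R.T@t
    return o+d*((z-o[2])/d[:,2])[:,None]
def proj(c,P):
    return cv2.projectPoints(np.array(P,float).reshape(-1,3),np.array(c['rvec'],float),np.array(c['tvec'],float),np.array(c['mtx'],float),None)[0].reshape(-1,2)
E
python3 - <<'E'
from h import *
s=sense();print(s['t'],s['eef_pos'],s['eef_rot'],s['width'],grasp_offset)
for cam in ('top','scene'):
    c=shot(cam,cam+'1.png')
    for n,z in dict(square=.018,square_tip=.018,sander=.04,tin=.03,bar=.012,square_board=.005,square_board_tip=.005,sander_board=.005,tin_board=.005,bar_board=.005).items():
        for f in ((find_in,mark_of) if cam=='top' else (mark_of,)):
            try: print(cam,n,f.__name__,[(np.round(d['position']).tolist(),round(d['conf'],2),np.round(ray(c,d['position'],0 if f is mark_of and 'board' not in n and 'tip' not in n else z)[0,:2],3).tolist()) for d in f(n,cam)][:4])
            except Exception as e: print(n,f.__name__,e)
E
```

```text
0.0 [ 0.24539468 -0.54690192  0.23042827] [[ 9.12371692e-01  4.09362159e-01 -7.20203870e-04]
 [ 4.09362791e-01 -9.12370398e-01  1.53699006e-03]
 [-2.79071217e-05 -1.69713089e-03 -9.99998559e-01]] 0.9953066847552015 0.0187
top square call [([450.0, 318.0], 0.83, [0.346, -0.3])]
top square call [([440.0, 311.0], 0.95, [0.363, -0.283])]
top square_tip call [([448.0, 317.0], 0.91, [0.349, -0.297])]
top square_tip call [([461.0, 302.0], 0.62, [0.382, -0.328])]
top sander call [([200.0, 313.0], 0.91, [0.372, 0.262])]
top sander call []
top tin call [([287.0, 326.0], 0.81, [0.338, 0.07]), ([244.0, 314.0], 0.72, [0.369, 0.167]), ([273.0, 265.0], 0.64, [0.476, 0.099])]
top tin call [([273.0, 266.0], 0.89, [0.477, 0.104]), ([246.0, 312.0], 0.78, [0.37, 0.167]), ([287.0, 327.0], 0.71, [0.334, 0.073])]
top bar call [([368.0, 276.0], 0.78, [0.447, -0.119])]
top bar call [([367.0, 277.0], 0.98, [0.444, -0.116]), ([479.0, 229.0], 0.38, [0.551, -0.386])]
top square_board call [([482.0, 229.0], 0.8, [0.55, -0.392]), ([198.0, 316.0], 0.73, [0.366, 0.279])]
top square_board call [([481.0, 231.0], 0.84,
[... 802 characters left out ...]
]), ([226.0, 217.0], 0.27, [0.388, -0.285])]
scene sander call [([425.0, 221.0], 0.84, [0.372, 0.275]), ([284.0, 239.0], 0.66, [0.451, -0.117])]
scene tin call [([384.0, 218.0], 0.79, [0.361, 0.16]), ([366.0, 246.0], 0.58, [0.471, 0.105]), ([349.0, 217.0], 0.56, [0.36, 0.06])]
scene bar call [([285.0, 237.0], 0.72, [0.441, -0.117])]
scene square_board call [([179.0, 262.0], 0.67, [0.543, -0.391]), ([208.0, 218.0], 0.66, [0.381, -0.34])]
scene square_board_tip call [([164.0, 279.0], 0.71, [0.601, -0.419])]
scene sander_board call [([378.0, 297.0], 0.92, [0.644, 0.131])]
scene tin_board call [([264.0, 299.0], 0.63, [0.657, -0.156])]
scene bar_board call [([473.0, 265.0], 0.85, [0.532, 0.388])]
```

Run:
```python
import cv2
a=cv2.imread('pics/top1.png');cv2.imwrite('pics/top1c.png',cv2.resize(a[150:370,120:520],(800,440),interpolation=cv2.INTER_CUBIC))
a=cv2.imread('pics/scene1.png');cv2.imwrite('pics/scene1c.png',cv2.resize(a[180:340,130:530],(800,320),interpolation=cv2.INTER_CUBIC))
```

```text
(no output)
```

View pics/top1c.png

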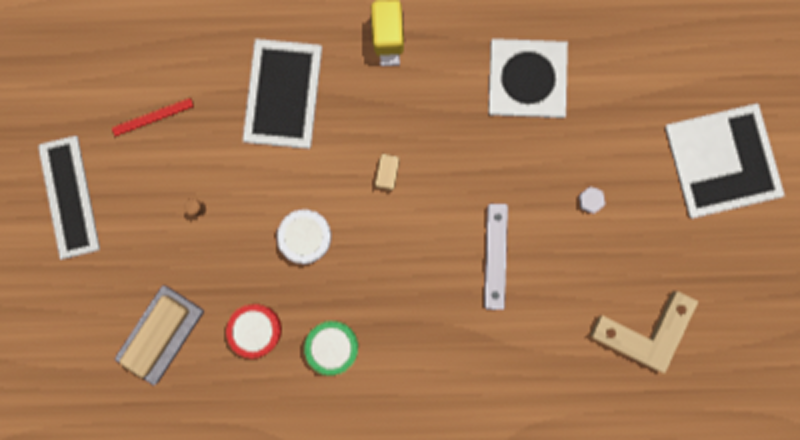

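View pics/scene1c.png

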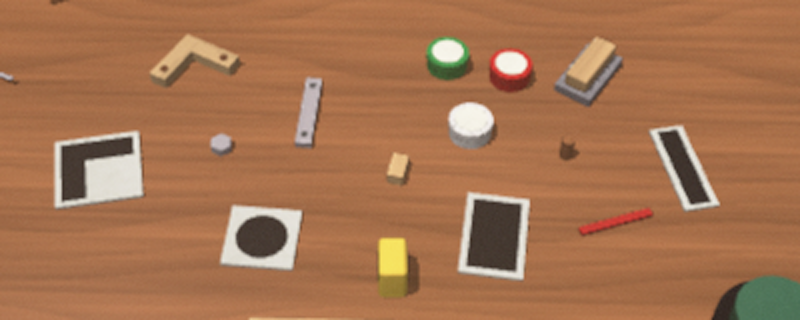

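The boards (crop pixels) are the bar's at (68,197), the sander's at (283,93), the tin's at (528,78) and the L at (725,160). The things are the sander at (160,335), the bar at (496,257) and the square at (650,335).

There are three tin-like candidates in the full top image: red-rimmed (246,315), green-rimmed (285,324) and plain silver (272,268). The silver one is the aluminium tin. I'll confirm it in a wrist close-up.

```bash
cat >> h.py <<'E'
def boards(c,minpx=300):
    hsv=cv2.cvtColor(c['pixels'],cv2.COLOR_RGB2HSV)
    m=((hsv[...,1]<40)&(hsv[...,2]>170)).astype('uint8')
    out=[]
    for k in cv2.findContours(m,cv2.RETR_EXTERNAL,cv2.CHAIN_APPROX_NONE)[0]:
        if cv2.contourArea(k)<minpx: continue
        out.append(rect(c,k,.005))
    return out
def rect(c,k,z):
    P=(ray(c,k.reshape(-1,2),z)[:,:2]*1000).astype(np.float32)
    (x,y),(w,h),a=cv2.minAreaRect(P)
    if w<h: w,h,a=h,w,a+90
    a=(a+90)%180-90
    return np.round([x,y,w,h],1).tolist()+[round(np.radians(a),3)]
def plan(x,y,z,yaw):
    """shift from current pose to world target (mm/rad), tool down, tool x at yaw (mod pi)"""
    s=sense();R=np.array(s['eef_rot']);p=np.array(s['eef_pos'])
    d=R.T@(np.array([x,y,z])*1e-3-p)*1000
    cur=np.arctan2(R[1,0],R[0,0]);e=(yaw-cur+np.pi/2)%np.pi-np.pi/2
    print('tx,ty,tz',np.round(d,1).tolist(),'rz',round(-e,3),'| t',s['t'],'q6',round(s['q'][5],2),'tcp',np.round(p*1000,1),'yaw',round(cur,3),'tilt',np.round(R[:,2],4)[:2])
E
python3 - <<'E'
from h import *
c=shot('top')
for b in boards(c,100): print(b)
plan(444,-116,200,-0.03)
E
```

```text
[182.8, 704.6, 86.9, 53.0, np.float64(0.058)]
[342.7, 76.2, 43.3, 41.7, np.float64(-0.017)]
[364.2, 166.4, 42.0, 41.2, np.float64(1.548)]
[461.3, 661.0, 57.1, 41.8, np.float64(0.793)]
[471.6, 106.0, 60.9, 58.7, np.float64(-0.015)]
[443.1, -118.8, 121.1, 21.2, np.float64(-0.066)]
[525.4, 384.2, 139.1, 46.5, np.float64(0.204)]
[548.6, -390.5, 112.9, 112.1, np.float64(0.206)]
[621.0, 690.3, 119.3, 41.7, np.float64(-1.071)]
[619.5, -686.5, 83.7, 65.0, np.float64(-0.301)]
[665.9, 689.2, 160.3, 15.6, np.float64(-1.071)]
[653.8, -163.8, 91.8, 90.0, np.float64(-0.068)]
[643.4, 129.4, 125.3, 80.4, np.float64(-0.125)]
[871.3, -124.6, 78.8, 14.7, np.float64(-0.034)]
[872.3, -93.0, 78.8, 14.6, np.float64(-0.031)]
[873.2, -63.7, 78.9, 14.6, np.float64(-0.028)]
[900.7, -403.4, 383.8, 54.6, np.float64(1.57)]
[961.4, -519.6, 235.1, 16.2, np.float64(-1.565)]
tx,ty,tz [357.6, -312.4, 31.3] rz 0.452 | t 1.65 q6 1.57 tcp [ 245.6 -547.4  231.3] yaw 0.422 tilt [-0.      0.0001]
```

Emit:
carry_out([
  {"tx": 215,"ty": -193,"tz": 0,"rz": 0.93,"jaw": 0},
  {"tx": 215,"ty": -193,"tz": 0,"rz": 0.93,"jaw": 0},
  {"tx": 215,"ty": -193,"tz": 0,"rz": 0.93,"jaw": 0},
  {"tx": 215,"ty": -193,"tz": 0,"rz": 0.93,"jaw": 0},
  {"tx": 215,"ty": -193,"tz": 0,"rz": 0.93,"jaw": 0},
  {"tx": 215,"ty": -193,"tz": 0,"rz": 0.93,"jaw": 0},
  {"tx": 215,"ty": -193,"tz": 0,"rz": 0.93,"jaw": 0},
  {"tx": 215,"ty": -193,"tz": 0,"rz": 0.93,"jaw": 0},
  {"tx": 215,"ty": -193,"tz": 0,"rz": 0.93,"jaw": 0},
])

```text
invalid input at $.targets[0]: expected keys jaw, tx, ty, tz, rx, ry, rz
```

Run:
```python
from h import *
c=shot('wrist','w1.png')
for n in('square','square_tip'): print(n,[(np.round(d['position']).tolist(),round(d['conf'],2),np.round(ray(c,d['position'],0 if n=='square' else .018)[0,:2]*1000,1).tolist()) for d in mark_of(n,'wrist')])
plan(363,-283,100,-.51)
```

```text
square []
square_tip []
tx,ty,tz [215.3, -193.2, 131.3] rz 0.932 | t 1.8 q6 1.57 tcp [ 245.6 -547.4  231.3] yaw 0.422 tilt [0. 0.]
```

View pics/w1.png

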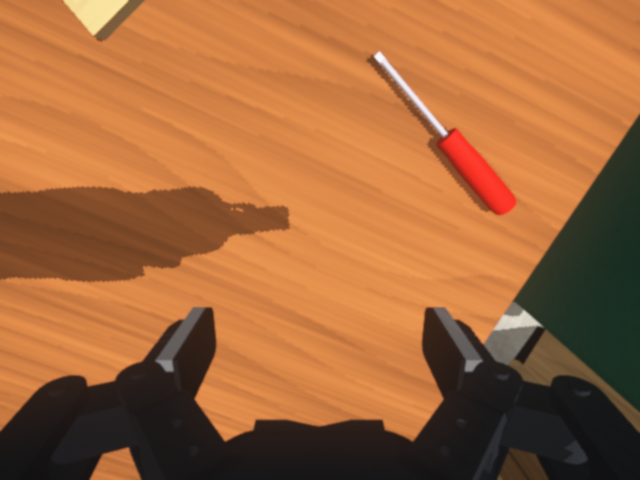

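The wrist view at the start pose shows only the floor and a red screwdriver at (450,130). The call was refused because every key must be given, and the wrist camera looks ahead along tool x.

Emit:
carry_out([
  {"jaw": 0,"tx": 176,"ty": -247,"tz": 0,"rx": 0,"ry": 0,"rz": 0.93},
  {"jaw": 0,"tx": 176,"ty": -247,"tz": 0,"rx": 0,"ry": 0,"rz": 0.93},
  {"jaw": 0,"tx": 176,"ty": -247,"tz": 0,"rx": 0,"ry": 0,"rz": 0.93},
  {"jaw": 0,"tx": 176,"ty": -247,"tz": 0,"rx": 0,"ry": 0,"rz": 0.93},
  {"jaw": 0,"tx": 176,"ty": -247,"tz": 0,"rx": 0,"ry": 0,"rz": 0.93},
  {"jaw": 0,"tx": 176,"ty": -247,"tz": 0,"rx": 0,"ry": 0,"rz": 0.93},
  {"jaw": 0,"tx": 176,"ty": -247,"tz": 0,"rx": 0,"ry": 0,"rz": 0.93},
  {"jaw": 0,"tx": 176,"ty": -247,"tz": 0,"rx": 0,"ry": 0,"rz": 0.93},
])

```text
t: 2.8
eef_pos: [0.3052, -0.2505, 0.2314]
eef_rot: [[0.874, -0.486, 0.0], [-0.486, -0.874, -0.0], [0.0, 0.0, -1.0]]
wrist_force: [1.0, 0.3, -0.2]
width: 1.002
grasp_force: 0.0
```

Run:
```python
from h import *
c=shot('wrist','w2.png')
for n in('square','square_tip'): print(n,[(np.round(d['position']).tolist(),round(d['conf'],2),np.round(ray(c,d['position'],0 if n=='square' else .018)[0,:2]*1000,1).tolist()) for d in mark_of(n,'wrist')])
plan(363,-283,100,-.51)
```

```text
square []
square_tip [([350.0, 86.0], 0.73, [389.9, -330.8])]
tx,ty,tz [66.5, -0.1, 131.2] rz 0.001 | t 2.95 q6 2.96 tcp [ 305.  -250.7  231.2] yaw -0.509 tilt [-0.0002  0.0001]
```

View pics/w2.png

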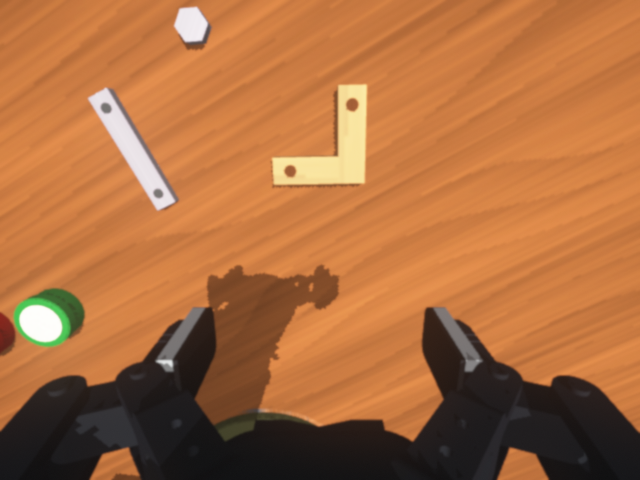

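The wrist view shows the square with its x-arm end at (338–367,85), inner corner (339,157), outer corner about (365,183) and y-arm end at x=273. The bar is at (132,150) and the green tin at (42,322).

Run:
```python
from h import *
c=capture('wrist')
hsv=cv2.cvtColor(c['pixels'],cv2.COLOR_RGB2HSV)
print(hsv[130,350],hsv[130,400],hsv[181,320],hsv[185,320])
px=np.array([[338,85],[367,85],[365,183],[339,157],[273,158],[273,184]])
W=ray(c,px,.018)[:,:2]*1000
M=np.array([[45,-19],[45,-45],[-45,-45],[-19,-19],[-19,45],[-45,45]],float)
a=M-M.mean(0);b=W-W.mean(0)
th=np.arctan2((a[:,0]*b[:,1]-a[:,1]*b[:,0]).sum(),(a*b).sum())
R=np.array([[np.cos(th),-np.sin(th)],[np.sin(th),np.cos(th)]])
o=W.mean(0)-R@M.mean(0);print('yaw',th,'o',o);print((W-(M@R.T+o)).round(1))
g=o+R@[0,-32];print('grasp',g)
plan(g[0],g[1],6,th)
```

```text
[ 23  91 250] [ 13 170 212] [ 22 100 246] [ 12 164 145]
yaw -0.4939399717892881 o [ 364.2392453  -284.15939777]
[[ 0.3  0.5]
 [-0.3  0.2]
 [ 0.  -0.4]
 [-0.5 -0.3]
 [-0.5 -0.4]
 [ 0.9  0.4]]
grasp [ 349.06809033 -312.33449416]
tx,ty,tz [68.7, 32.4, 225.2] rz -0.015 | t 3.0 q6 2.96 tcp [ 304.9 -250.6  231.2] yaw -0.509 tilt [-0.0002  0.0002]
```

Emit:
carry_out([
  {"jaw": 0,"tx": 69,"ty": 32,"tz": 60,"rx": 0,"ry": 0,"rz": -0.015},
  {"jaw": 0,"tx": 69,"ty": 32,"tz": 110,"rx": 0,"ry": 0,"rz": -0.015},
  {"jaw": 0,"tx": 69,"ty": 32,"tz": 165,"rx": 0,"ry": 0,"rz": -0.015},
  {"jaw": 0,"tx": 69,"ty": 32,"tz": 205,"rx": 0,"ry": 0,"rz": -0.015},
  {"jaw": 0,"tx": 69,"ty": 32,"tz": 226,"rx": 0,"ry": 0,"rz": -0.015},
  {"jaw": 0,"tx": 69,"ty": 32,"tz": 226,"rx": 0,"ry": 0,"rz": -0.015},
  {"jaw": 1,"tx": 69,"ty": 32,"tz": 226,"rx": 0,"ry": 0,"rz": -0.015},
  {"jaw": 1,"tx": 69,"ty": 32,"tz": 226,"rx": 0,"ry": 0,"rz": -0.015},
  {"jaw": 1,"tx": 69,"ty": 32,"tz": 226,"rx": 0,"ry": 0,"rz": -0.015},
  {"jaw": 1,"tx": 69,"ty": 32,"tz": 226,"rx": 0,"ry": 0,"rz": -0.015},
  {"jaw": 1,"tx": 69,"ty": 32,"tz": 226,"rx": 0,"ry": 0,"rz": -0.015},
  {"jaw": 1,"tx": 69,"ty": 32,"tz": 226,"rx": 0,"ry": 0,"rz": -0.015},
], newtons=50)

```text
t: 4.5
eef_pos: [0.3505, -0.3122, 0.0064]
eef_rot: [[0.881, -0.473, 0.001], [-0.473, -0.881, -0.001], [0.002, 0.001, -1.0]]
wrist_force: [-1.4, 0.6, 5.5]
width: 0.287
grasp_force: 49.5
```

```bash
cat >> h.py <<'E'
def place(bx,by,byaw,zt,off=(0,0)):
    c,s=np.cos(byaw),np.sin(byaw)
    plan(bx+c*off[0]-s*off[1],by+s*off[0]+c*off[1],zt,byaw)
E
python3 -c "
from h import *
s=sense();print(s['width'],s['grasp_force'],s['wrist_force'],s['eef_pos'])
place(548.6,-390.5,.206,s['eef_pos'][2]*1000+6,(0,-32))"
```

```text
0.2869593654518545 49.48099672794342 [-1.38795302  0.64411109  5.48752615] [ 0.35052098 -0.31217309  0.00641292]
tx,ty,tz [232.2, -0.3, -5.5] rz -0.699 | t 4.5 q6 2.91 tcp [ 350.5 -312.2    6.4] yaw -0.493 tilt [ 0.0014 -0.0014]
```

Emit:
carry_out([
  {"jaw": 1,"tx": 0,"ty": 0,"tz": -40,"rx": 0,"ry": 0,"rz": 0},
  {"jaw": 1,"tx": 0,"ty": 0,"tz": -90,"rx": 0,"ry": 0,"rz": -0.0},
  {"jaw": 1,"tx": 50,"ty": 0,"tz": -100,"rx": 0,"ry": 0,"rz": -0.15},
  {"jaw": 1,"tx": 100,"ty": 0,"tz": -100,"rx": 0,"ry": 0,"rz": -0.3},
  {"jaw": 1,"tx": 150,"ty": 0,"tz": -100,"rx": 0,"ry": 0,"rz": -0.45},
  {"jaw": 1,"tx": 200,"ty": 0,"tz": -100,"rx": 0,"ry": 0,"rz": -0.6},
  {"jaw": 1,"tx": 233,"ty": 0,"tz": -100,"rx": 0,"ry": 0,"rz": -0.7},
  {"jaw": 1,"tx": 233,"ty": 0,"tz": -70,"rx": 0,"ry": 0,"rz": -0.7},
  {"jaw": 1,"tx": 233,"ty": 0,"tz": -40,"rx": 0,"ry": 0,"rz": -0.7},
  {"jaw": 1,"tx": 233,"ty": 0,"tz": -20,"rx": 0,"ry": 0,"rz": -0.7},
  {"jaw": 1,"tx": 233,"ty": 0,"tz": -20,"rx": 0,"ry": 0,"rz": -0.7},
])

```text
t: 5.88
eef_pos: [0.5537, -0.4208, 0.0235]
eef_rot: [[0.979, 0.205, -0.003], [0.205, -0.979, 0.002], [-0.002, -0.003, -1.0]]
wrist_force: [-0.2, -0.2, -0.6]
width: 0.287
grasp_force: 49.8
```

```bash
python3 -c "
from h import *
s=sense();print(s['width'],s['grasp_force'],s['wrist_force'])
c=shot('wrist','w3.png')
print([(d['position'],d['conf'],ray(c,d['position'],.035)[0]) for d in mark_of('square_tip','wrist')])
place(548.6,-390.5,.206,11.5,(0,-32))"
```

```text
0.2867377134718012 49.829968214035034 [-0.21567354 -0.16733411 -0.64415187]
[([318.1, 216.6], 0.63, array([ 0.5973109 , -0.41075038,  0.035     ]))]
tx,ty,tz [-0.2, -0.4, 14.7] rz 0.001 | t 5.975 q6 2.28 tcp [ 555.4 -422.1   26.2] yaw 0.207 tilt [ 0.0007 -0.0005]
```

View pics/w3.png

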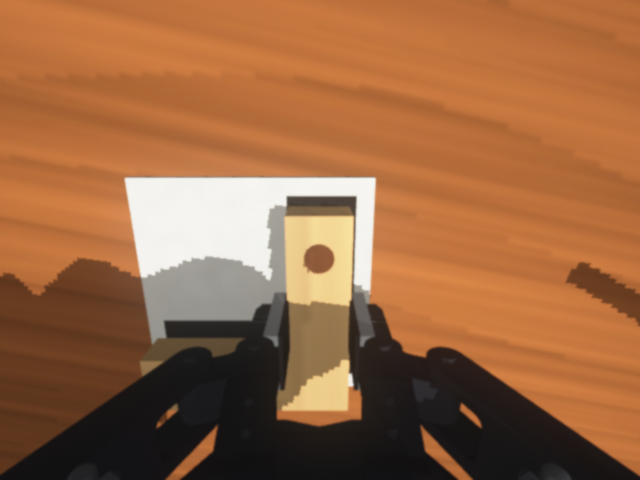

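Held square: its arm (320,260) lies over the arm of the black L, well aligned. I'll lower and release.

Emit:
carry_out([
  {"jaw": 1,"tx": 0,"ty": 0,"tz": 9,"rx": 0,"ry": 0,"rz": 0},
  {"jaw": 1,"tx": 0,"ty": 0,"tz": 14,"rx": 0,"ry": 0,"rz": 0},
  {"jaw": 1,"tx": 0,"ty": 0,"tz": 15,"rx": 0,"ry": 0,"rz": 0},
  {"jaw": 1,"tx": 0,"ty": 0,"tz": 15,"rx": 0,"ry": 0,"rz": 0},
  {"jaw": 0.5,"tx": 0,"ty": 0,"tz": 15,"rx": 0,"ry": 0,"rz": 0},
  {"jaw": 0.4,"tx": 0,"ty": 0,"tz": 15,"rx": 0,"ry": 0,"rz": 0},
  {"jaw": 0.4,"tx": 0,"ty": 0,"tz": 15,"rx": 0,"ry": 0,"rz": 0},
  {"jaw": 0.4,"tx": 0,"ty": 0,"tz": -30,"rx": 0,"ry": 0,"rz": 0},
  {"jaw": 0,"tx": 0,"ty": 0,"tz": -90,"rx": 0,"ry": 0,"rz": 0},
  {"jaw": 0,"tx": 0,"ty": 0,"tz": -120,"rx": 0,"ry": 0,"rz": 0},
])

```text
t: 7.22
eef_pos: [0.5563, -0.4228, 0.1491]
eef_rot: [[0.979, 0.205, 0.004], [0.205, -0.979, -0.003], [0.003, 0.003, -1.0]]
wrist_force: [0.7, -0.4, -0.1]
width: 0.986
grasp_force: 0.0
```

```bash
python3 -c "
from h import *
plan(443,-119,150,-.066)"
```

```text
tx,ty,tz [-48.5, -320.6, -2.1] rz 0.273 | t 7.225 q6 2.28 tcp [ 556.3 -422.8  149.1] yaw 0.207 tilt [ 0.0036 -0.0027]
```

Emit:
carry_out([
  {"jaw": 0,"tx": 13,"ty": -470,"tz": -50,"rx": 0,"ry": 0,"rz": -1.36},
  {"jaw": 0,"tx": 13,"ty": -470,"tz": -50,"rx": 0,"ry": 0,"rz": -1.36},
  {"jaw": 0,"tx": 13,"ty": -470,"tz": -50,"rx": 0,"ry": 0,"rz": -1.36},
  {"jaw": 0,"tx": 13,"ty": -470,"tz": -50,"rx": 0,"ry": 0,"rz": -1.36},
  {"jaw": 0,"tx": 13,"ty": -470,"tz": -50,"rx": 0,"ry": 0,"rz": -1.36},
  {"jaw": 0,"tx": 13,"ty": -470,"tz": -50,"rx": 0,"ry": 0,"rz": -1.36},
  {"jaw": 0,"tx": 13,"ty": -470,"tz": -50,"rx": 0,"ry": 0,"rz": -1.36},
  {"jaw": 0,"tx": 13,"ty": -470,"tz": -50,"rx": 0,"ry": 0,"rz": -1.36},
  {"jaw": 0,"tx": 13,"ty": -470,"tz": -50,"rx": 0,"ry": 0,"rz": -1.36},
  {"jaw": 0,"tx": 13,"ty": -470,"tz": -50,"rx": 0,"ry": 0,"rz": -1.36},
  {"jaw": 0,"tx": 13,"ty": -470,"tz": -50,"rx": 0,"ry": 0,"rz": -1.36},
])

```text
t: 8.6
eef_pos: [0.4714, 0.0398, 0.1951]
eef_rot: [[0.006, 1.0, -0.0], [1.0, -0.006, -0.0], [-0.0, -0.0, -1.0]]
wrist_force: [-0.6, 0.1, 0.4]
width: 1.002
grasp_force: 0.0
```

```bash
python3 -c "
from h import *
c=shot('wrist','w4.png')
hsv=cv2.cvtColor(c['pixels'],cv2.COLOR_RGB2HSV)
m=((hsv[...,1]<60)&(hsv[...,2]>120)).astype('uint8')
for k in cv2.findContours(m,0,1)[0]:
    if cv2.contourArea(k)>800: print(cv2.boundingRect(k),rect(c,k,.03))
print([(d['position'],d['conf'],ray(c,d['position'],0)[0]) for d in mark_of('tin','wrist')])
plan(472,104,10,1.571)"
```

```text
(236, 347, 113, 24) [442.6, -103.2, 112.8, 21.8, np.float64(-0.066)]
(142, 156, 53, 53) [341.4, 73.9, 44.5, 44.3, np.float64(0.73)]
(281, 107, 72, 76) [468.5, 103.5, 60.1, 59.3, np.float64(1.565)]
(434, 52, 164, 115) [627.3, 129.3, 116.0, 74.6, np.float64(-0.123)]
(153, 37, 56, 61) [362.9, 162.5, 43.0, 42.7, np.float64(-1.178)]
[([317.0, 148.1], 0.77, array([0.46878246, 0.09994141, 0.        ])), ([184.9, 176.4], 0.73, array([0.34512231, 0.07495977, 0.        ])), ([193.2, 72.7], 0.58, array([ 3.62788141e-01,  1.63301086e-01, -5.55111512e-17]))]
tx,ty,tz [64.2, 0.4, 185.1] rz -0.006 | t 8.7 q6 1.66 tcp [471.3  39.8 195.1] yaw 1.565 tilt [-0.0004 -0.0001]
```

View pics/w4.png

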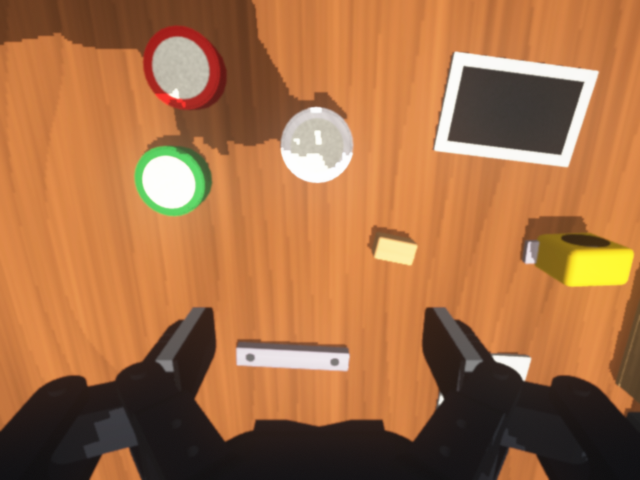

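The silver tin is at (316,145) and has no coloured rim, so it is the aluminium one. The red one at (183,68) and green one at (172,180) are the look-alikes. The small wood block at (395,250) is clear of the fingers.

Emit:
carry_out([
  {"jaw": 0,"tx": 40,"ty": -1.5,"tz": 40,"rx": 0,"ry": 0,"rz": 0},
  {"jaw": 0,"tx": 63.5,"ty": -1.5,"tz": 90,"rx": 0,"ry": 0,"rz": 0},
  {"jaw": 0,"tx": 63.5,"ty": -1.5,"tz": 140,"rx": 0,"ry": 0,"rz": 0},
  {"jaw": 0,"tx": 63.5,"ty": -1.5,"tz": 175,"rx": 0,"ry": 0,"rz": 0},
  {"jaw": 0,"tx": 63.5,"ty": -1.5,"tz": 191,"rx": 0,"ry": 0,"rz": 0},
  {"jaw": 0,"tx": 63.5,"ty": -1.5,"tz": 191,"rx": 0,"ry": 0,"rz": 0},
  {"jaw": 1,"tx": 63.5,"ty": -1.5,"tz": 191,"rx": 0,"ry": 0,"rz": 0},
  {"jaw": 1,"tx": 63.5,"ty": -1.5,"tz": 191,"rx": 0,"ry": 0,"rz": 0},
  {"jaw": 1,"tx": 63.5,"ty": -1.5,"tz": 191,"rx": 0,"ry": 0,"rz": 0},
  {"jaw": 1,"tx": 63.5,"ty": -1.5,"tz": 191,"rx": 0,"ry": 0,"rz": 0},
  {"jaw": 1,"tx": 63.5,"ty": -1.5,"tz": 191,"rx": 0,"ry": 0,"rz": 0},
], newtons=45)

```text
t: 10.07
eef_pos: [0.4712, 0.1043, 0.0056]
eef_rot: [[0.004, 1.0, 0.002], [1.0, -0.004, 0.0], [0.0, 0.002, -1.0]]
wrist_force: [-0.2, -0.6, 6.3]
width: 0.664
grasp_force: 48.0
```

```bash
python3 -c "
from h import *
s=sense();print(s['width'],s['grasp_force'],s['wrist_force'])
plan(653.8,-163.8,s['eef_pos'][2]*1000+5,1.571)"
```

```text
0.6644578188057452 48.01035761833191 [-0.22288412 -0.6036626   6.2750484 ]
tx,ty,tz [-267.3, 183.7, -4.6] rz -0.004 | t 10.075 q6 1.79 tcp [471.2 104.3   5.6] yaw 1.567 tilt [0.0025 0.    ]
```

Emit:
carry_out([
  {"jaw": 1,"tx": 0,"ty": 0,"tz": -40,"rx": 0,"ry": 0,"rz": 0},
  {"jaw": 1,"tx": 0,"ty": 0,"tz": -90,"rx": 0,"ry": 0,"rz": 0},
  {"jaw": 1,"tx": -45,"ty": 31,"tz": -100,"rx": 0,"ry": 0,"rz": 0},
  {"jaw": 1,"tx": -90,"ty": 62,"tz": -100,"rx": 0,"ry": 0,"rz": 0},
  {"jaw": 1,"tx": -135,"ty": 93,"tz": -100,"rx": 0,"ry": 0,"rz": 0},
  {"jaw": 1,"tx": -180,"ty": 124,"tz": -100,"rx": 0,"ry": 0,"rz": 0},
  {"jaw": 1,"tx": -225,"ty": 155,"tz": -100,"rx": 0,"ry": 0,"rz": 0},
  {"jaw": 1,"tx": -267,"ty": 183,"tz": -80,"rx": 0,"ry": 0,"rz": 0},
  {"jaw": 1,"tx": -267,"ty": 183,"tz": -40,"rx": 0,"ry": 0,"rz": 0},
  {"jaw": 1,"tx": -267,"ty": 183,"tz": -18,"rx": 0,"ry": 0,"rz": 0},
  {"jaw": 1,"tx": -267,"ty": 183,"tz": -18,"rx": 0,"ry": 0,"rz": 0},
])

```text
t: 11.45
eef_pos: [0.6499, -0.1631, 0.0202]
eef_rot: [[0.004, 1.0, -0.004], [1.0, -0.004, 0.001], [0.001, -0.004, -1.0]]
wrist_force: [0.3, 0.3, -1.9]
width: 0.664
grasp_force: 48.9
```

```bash
python3 -c "
from h import *
s=sense();print(s['width'],s['grasp_force'],s['wrist_force'])
c=shot('wrist')
print([(d['position'],d['conf'],ray(c,d['position'],.018)[0]) for d in mark_of('tin','wrist')])
plan(653.8,-163.8,10.6,1.571)"
```

```text
0.6635249939563331 48.861077427864075 [ 0.30772941  0.33040946 -1.8819955 ]
[([320.1, 308.1], 0.81, array([ 0.64930953, -0.1623729 ,  0.018     ]))]
tx,ty,tz [-0.4, 1.5, 12.5] rz -0.004 | t 11.55 q6 1.33 tcp [ 652.3 -163.4   23.1] yaw 1.567 tilt [ 0.0007 -0.0002]
```

Emit:
carry_out([
  {"jaw": 1,"tx": 0,"ty": 1,"tz": 8,"rx": 0,"ry": 0,"rz": 0},
  {"jaw": 1,"tx": 0,"ty": 1,"tz": 12,"rx": 0,"ry": 0,"rz": 0},
  {"jaw": 1,"tx": 0,"ty": 1,"tz": 13,"rx": 0,"ry": 0,"rz": 0},
  {"jaw": 1,"tx": 0,"ty": 1,"tz": 13,"rx": 0,"ry": 0,"rz": 0},
  {"jaw": 0.2,"tx": 0,"ty": 1,"tz": 13,"rx": 0,"ry": 0,"rz": 0},
  {"jaw": 0,"tx": 0,"ty": 1,"tz": 13,"rx": 0,"ry": 0,"rz": 0},
  {"jaw": 0,"tx": 0,"ty": 1,"tz": 13,"rx": 0,"ry": 0,"rz": 0},
  {"jaw": 0,"tx": 0,"ty": 1,"tz": -20,"rx": 0,"ry": 0,"rz": 0},
  {"jaw": 0,"tx": 0,"ty": 1,"tz": -80,"rx": 0,"ry": 0,"rz": 0},
  {"jaw": 0,"tx": 0,"ty": 1,"tz": -140,"rx": 0,"ry": 0,"rz": 0},
])

```text
t: 12.8
eef_pos: [0.6524, -0.1633, 0.1634]
eef_rot: [[0.004, 1.0, -0.001], [1.0, -0.004, 0.0], [0.0, -0.001, -1.0]]
wrist_force: [0.9, 0.0, -0.0]
width: 1.001
grasp_force: 0.0
```

```bash
python3 -c "
from h import *
plan(443,-119,150,-.066)"
```

```text
tx,ty,tz [43.5, -209.6, 13.6] rz -1.509 | t 12.8 q6 1.33 tcp [ 652.4 -163.3  163.4] yaw 1.567 tilt [-0.0011  0.0003]
```

Emit:
carry_out([
  {"jaw": 0,"tx": 40,"ty": -144,"tz": -30,"rx": 0,"ry": 0,"rz": -1.51},
  {"jaw": 0,"tx": 40,"ty": -144,"tz": -30,"rx": 0,"ry": 0,"rz": -1.51},
  {"jaw": 0,"tx": 40,"ty": -144,"tz": -30,"rx": 0,"ry": 0,"rz": -1.51},
  {"jaw": 0,"tx": 40,"ty": -144,"tz": -30,"rx": 0,"ry": 0,"rz": -1.51},
  {"jaw": 0,"tx": 40,"ty": -144,"tz": -30,"rx": 0,"ry": 0,"rz": -1.51},
  {"jaw": 0,"tx": 40,"ty": -144,"tz": -30,"rx": 0,"ry": 0,"rz": -1.51},
  {"jaw": 0,"tx": 40,"ty": -144,"tz": -30,"rx": 0,"ry": 0,"rz": -1.51},
  {"jaw": 0,"tx": 40,"ty": -144,"tz": -30,"rx": 0,"ry": 0,"rz": -1.51},
  {"jaw": 0,"tx": 40,"ty": -144,"tz": -30,"rx": 0,"ry": 0,"rz": -1.51},
  {"jaw": 0,"tx": 40,"ty": -144,"tz": -30,"rx": 0,"ry": 0,"rz": -1.51},
  {"jaw": 0,"tx": 40,"ty": -144,"tz": -30,"rx": 0,"ry": 0,"rz": -1.51},
])

```text
t: 14.18
eef_pos: [0.5091, -0.1229, 0.1923]
eef_rot: [[-0.998, 0.066, -0.0], [0.066, 0.998, -0.0], [0.0, -0.0, -1.0]]
wrist_force: [-0.3, -0.2, -0.3]
width: 0.997
grasp_force: 0.0
```

```bash
python3 -c "
from h import *
c=shot('wrist','w5.png')
hsv=cv2.cvtColor(c['pixels'],cv2.COLOR_RGB2HSV)
m=((hsv[...,1]<60)&(hsv[...,2]>120)).astype('uint8')
for k in cv2.findContours(m,0,1)[0]:
    if cv2.contourArea(k)>800: print(cv2.boundingRect(k),rect(c,k,.012))
print([(d['position'],d['conf'],ray(c,d['position'],0)[0]) for d in mark_of('bar','wrist')])
plan(443,-119,3,-.066)"
```

```text
(245, 308, 88, 83) [650.1, -162.4, 99.6, 88.7, np.float64(-0.067)]
(517, 265, 109, 110) [635.0, 123.4, 122.8, 80.6, np.float64(-0.126)]
(0, 201, 129, 130) [543.6, -382.6, 111.3, 110.4, np.float64(-1.366)]
(307, 64, 27, 145) [440.6, -117.3, 119.8, 21.9, np.float64(-0.072)]
[([317.6, 140.6], 0.68, array([ 0.4412333 , -0.11902891,  0.        ]))]
tx,ty,tz [66.2, -0.5, 189.3] rz 0.0 | t 14.275 q6 -0.17 tcp [ 509.1 -122.8  192.3] yaw 3.076 tilt [-0.  0.]
```

Emit:
carry_out([
  {"jaw": 0,"tx": 40,"ty": 1,"tz": 40,"rx": 0,"ry": 0,"rz": 0},
  {"jaw": 0,"tx": 68,"ty": 1,"tz": 90,"rx": 0,"ry": 0,"rz": 0},
  {"jaw": 0,"tx": 68,"ty": 1,"tz": 140,"rx": 0,"ry": 0,"rz": 0},
  {"jaw": 0,"tx": 68,"ty": 1,"tz": 175,"rx": 0,"ry": 0,"rz": 0},
  {"jaw": 0,"tx": 68,"ty": 1,"tz": 188,"rx": 0,"ry": 0,"rz": 0},
  {"jaw": 0,"tx": 68,"ty": 1,"tz": 188,"rx": 0,"ry": 0,"rz": 0},
  {"jaw": 1,"tx": 68,"ty": 1,"tz": 188,"rx": 0,"ry": 0,"rz": 0},
  {"jaw": 1,"tx": 68,"ty": 1,"tz": 188,"rx": 0,"ry": 0,"rz": 0},
  {"jaw": 1,"tx": 68,"ty": 1,"tz": 188,"rx": 0,"ry": 0,"rz": 0},
  {"jaw": 1,"tx": 68,"ty": 1,"tz": 188,"rx": 0,"ry": 0,"rz": 0},
  {"jaw": 1,"tx": 68,"ty": 1,"tz": 188,"rx": 0,"ry": 0,"rz": 0},
  {"jaw": 1,"tx": 68,"ty": 1,"tz": 188,"rx": 0,"ry": 0,"rz": 0},
], newtons=60)

```text
t: 15.78
eef_pos: [0.4419, -0.1177, 0.0052]
eef_rot: [[-0.998, 0.065, 0.001], [0.065, 0.998, -0.0], [-0.001, -0.0, -1.0]]
wrist_force: [-1.8, 0.5, 6.6]
width: 0.232
grasp_force: 58.8
```

```bash
python3 -c "
from h import *
s=sense();print(s['width'],s['grasp_force'],s['wrist_force'])
plan(525.4,384.2,s['eef_pos'][2]*1000+5,.204)"
```

```text
0.23228999241401854 58.83019208908081 [-1.81262301  0.45031981  6.56646936]
tx,ty,tz [-50.8, 506.2, -5.1] rz -0.269 | t 15.775 q6 -0.2 tcp [ 441.9 -117.7    5.2] yaw 3.077 tilt [ 0.0012 -0.0005]
```

Emit:
carry_out([
  {"jaw": 1,"tx": 0,"ty": 0,"tz": -40,"rx": 0,"ry": 0,"rz": 0},
  {"jaw": 1,"tx": 0,"ty": 0,"tz": -90,"rx": 0,"ry": 0,"rz": 0},
  {"jaw": 1,"tx": -5,"ty": 50,"tz": -100,"rx": 0,"ry": 0,"rz": -0.03},
  {"jaw": 1,"tx": -10,"ty": 102,"tz": -100,"rx": 0,"ry": 0,"rz": -0.06},
  {"jaw": 1,"tx": -15,"ty": 154,"tz": -100,"rx": 0,"ry": 0,"rz": -0.09},
  {"jaw": 1,"tx": -20,"ty": 206,"tz": -100,"rx": 0,"ry": 0,"rz": -0.12},
  {"jaw": 1,"tx": -25,"ty": 258,"tz": -100,"rx": 0,"ry": 0,"rz": -0.15},
  {"jaw": 1,"tx": -30,"ty": 310,"tz": -100,"rx": 0,"ry": 0,"rz": -0.18},
  {"jaw": 1,"tx": -35,"ty": 362,"tz": -100,"rx": 0,"ry": 0,"rz": -0.21},
  {"jaw": 1,"tx": -40,"ty": 414,"tz": -100,"rx": 0,"ry": 0,"rz": -0.24},
  {"jaw": 1,"tx": -46,"ty": 466,"tz": -100,"rx": 0,"ry": 0,"rz": -0.27},
  {"jaw": 1,"tx": -51,"ty": 506,"tz": -90,"rx": 0,"ry": 0,"rz": -0.27},
])

```text
t: 17.27
eef_pos: [0.5253, 0.3867, 0.0945]
eef_rot: [[-0.979, -0.205, 0.001], [-0.205, 0.979, 0.001], [-0.001, 0.001, -1.0]]
wrist_force: [0.7, -0.7, -3.0]
width: 0.234
grasp_force: 60.3
```

Emit:
carry_out([
  {"jaw": 1,"tx": 0,"ty": 0,"tz": 30,"rx": 0,"ry": 0,"rz": 0},
  {"jaw": 1,"tx": 0,"ty": 0,"tz": 60,"rx": 0,"ry": 0,"rz": 0},
  {"jaw": 1,"tx": 0,"ty": 0,"tz": 70,"rx": 0,"ry": 0,"rz": 0},
  {"jaw": 1,"tx": 0,"ty": 0,"tz": 70,"rx": 0,"ry": 0,"rz": 0},
])

```text
t: 17.77
eef_pos: [0.5244, 0.3836, 0.0237]
eef_rot: [[-0.979, -0.204, -0.001], [-0.204, 0.979, -0.001], [0.002, -0.001, -1.0]]
wrist_force: [-0.6, -0.3, -2.2]
width: 0.232
grasp_force: 60.3
```

```bash
python3 -c "
from h import *
s=sense();print(s['width'],s['grasp_force'],s['wrist_force'])
c=shot('wrist','w6.png')
print([(d['position'],d['conf'],ray(c,d['position'],.02)[0]) for d in mark_of('bar','wrist')])
plan(525.4,384.2,10.2,.204)"
```

```text
0.23186699635538305 60.297900438308716 [-0.55318276 -0.34322774 -2.1641985 ]
[([318.6, 305.3], 0.6, array([0.52212062, 0.38392509, 0.02      ]))]
tx,ty,tz [0.4, -0.3, 15.3] rz 0.001 | t 17.875 q6 0.43 tcp [525.7 384.6  25.5] yaw -2.937 tilt [0.0013 0.001 ]
```

View pics/w6.png

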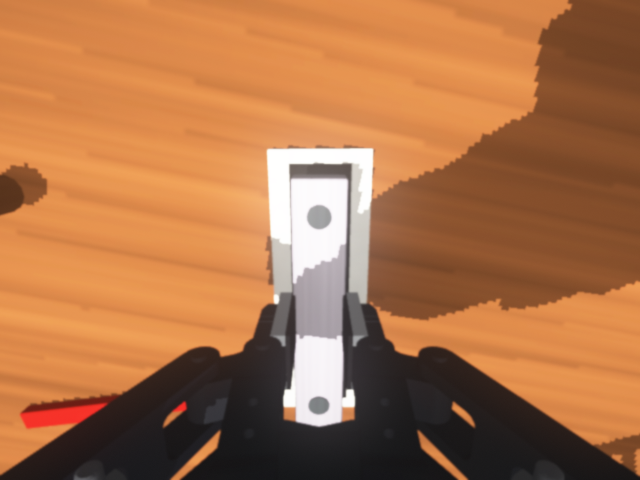

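The bar (320,270) is centred over its narrow silhouette. I'll lower and release.

Emit:
carry_out([
  {"jaw": 1,"tx": 0,"ty": 0,"tz": 9,"rx": 0,"ry": 0,"rz": 0},
  {"jaw": 1,"tx": 0,"ty": 0,"tz": 14,"rx": 0,"ry": 0,"rz": 0},
  {"jaw": 1,"tx": 0,"ty": 0,"tz": 15,"rx": 0,"ry": 0,"rz": 0},
  {"jaw": 1,"tx": 0,"ty": 0,"tz": 15,"rx": 0,"ry": 0,"rz": 0},
  {"jaw": 0.5,"tx": 0,"ty": 0,"tz": 15,"rx": 0,"ry": 0,"rz": 0},
  {"jaw": 0.4,"tx": 0,"ty": 0,"tz": 15,"rx": 0,"ry": 0,"rz": 0},
  {"jaw": 0.3,"tx": 0,"ty": 0,"tz": 15,"rx": 0,"ry": 0,"rz": 0},
  {"jaw": 0.3,"tx": 0,"ty": 0,"tz": -30,"rx": 0,"ry": 0,"rz": 0},
  {"jaw": 0,"tx": 0,"ty": 0,"tz": -90,"rx": 0,"ry": 0,"rz": 0},
  {"jaw": 0,"tx": 0,"ty": 0,"tz": -150,"rx": 0,"ry": 0,"rz": 0},
])

```text
t: 19.12
eef_pos: [0.5247, 0.384, 0.1757]
eef_rot: [[-0.979, -0.204, -0.0], [-0.204, 0.979, -0.0], [0.001, -0.0, -1.0]]
wrist_force: [0.5, 1.5, -0.6]
width: 1.001
grasp_force: 0.0
```

```bash
python3 -c "
from h import *
th=-.58
plan(372+65*np.cos(th),270+65*np.sin(th),190,th)"
```

```text
tx,ty,tz [126.8, -126.5, -14.2] rz 0.785 | t 19.125 q6 0.43 tcp [524.7 384.  175.7] yaw -2.936 tilt [-0.0005 -0.0003]
```

Emit:
carry_out([
  {"jaw": 0,"tx": 127,"ty": -126,"tz": -15,"rx": 0,"ry": 0,"rz": 0.785},
  {"jaw": 0,"tx": 127,"ty": -126,"tz": -15,"rx": 0,"ry": 0,"rz": 0.785},
  {"jaw": 0,"tx": 127,"ty": -126,"tz": -15,"rx": 0,"ry": 0,"rz": 0.785},
  {"jaw": 0,"tx": 127,"ty": -126,"tz": -15,"rx": 0,"ry": 0,"rz": 0.785},
  {"jaw": 0,"tx": 127,"ty": -126,"tz": -15,"rx": 0,"ry": 0,"rz": 0.785},
  {"jaw": 0,"tx": 127,"ty": -126,"tz": -15,"rx": 0,"ry": 0,"rz": 0.785},
  {"jaw": 0,"tx": 127,"ty": -126,"tz": -15,"rx": 0,"ry": 0,"rz": 0.785},
])

```text
t: 20.0
eef_pos: [0.4266, 0.2354, 0.1891]
eef_rot: [[-0.838, 0.546, -0.0], [0.546, 0.838, -0.0], [0.0, -0.0, -1.0]]
wrist_force: [0.0, -0.7, 0.0]
width: 1.001
grasp_force: 0.0
```

```bash
python3 -c "
from h import *
c=shot('wrist','w7.png')
hsv=cv2.cvtColor(c['pixels'],cv2.COLOR_RGB2HSV)
m=((hsv[...,1]<85)&(hsv[...,2]>60)).astype('uint8');m[300:]=0
for k in cv2.findContours(m,0,1)[0]:
    if cv2.contourArea(k)>500: print(cv2.boundingRect(k),rect(c,k,.016))
print([(d['position'],d['conf'],ray(c,d['position'],0)[0]) for d in mark_of('sander','wrist')])
plan(372,270,18,-.58)"
```

```text
(88, 217, 52, 50) [341.0, 64.3, 47.6, 46.7, np.float64(-0.759)]
(182, 182, 52, 52) [363.2, 157.3, 46.8, 45.8, np.float64(-0.692)]
(443, 144, 129, 136) [517.0, 380.8, 135.9, 45.9, np.float64(0.208)]
(281, 65, 69, 125) [360.0, 274.2, 99.1, 55.5, np.float64(-0.586)]
[([315.8, 131.8], 0.6, array([0.36164738, 0.27409272, 0.        ]))]
tx,ty,tz [64.5, -0.6, 171.1] rz 0.002 | t 20.1 q6 1.08 tcp [426.5 235.3 189. ] yaw 2.563 tilt [-0.0004 -0.0002]
```

View pics/w7.png

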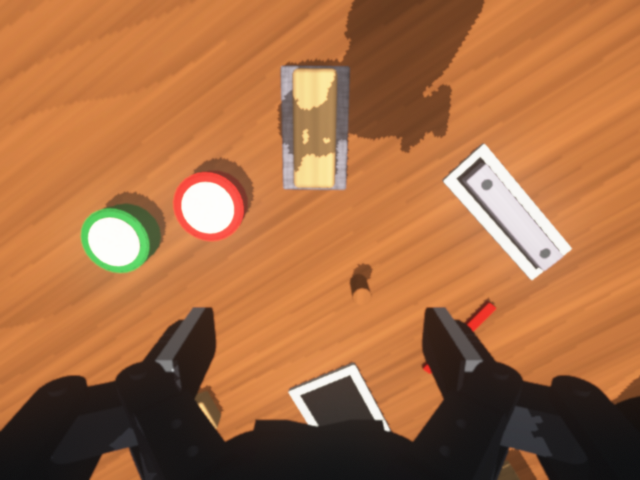

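The sander is complete at (315,127), with its grip lengthwise in the view. The red tin (209,205) is clear of the fingers, and the bar sits inside its silhouette at (508,212).

Emit:
carry_out([
  {"jaw": 0.25,"tx": 40,"ty": -3,"tz": 30,"rx": 0,"ry": 0,"rz": 0.007},
  {"jaw": 0.25,"tx": 76,"ty": -3,"tz": 70,"rx": 0,"ry": 0,"rz": 0.007},
  {"jaw": 0.25,"tx": 76,"ty": -3,"tz": 120,"rx": 0,"ry": 0,"rz": 0.007},
  {"jaw": 0.25,"tx": 76,"ty": -3,"tz": 155,"rx": 0,"ry": 0,"rz": 0.007},
  {"jaw": 0.25,"tx": 76,"ty": -3,"tz": 169,"rx": 0,"ry": 0,"rz": 0.007},
  {"jaw": 0.25,"tx": 76,"ty": -3,"tz": 170,"rx": 0,"ry": 0,"rz": 0.007},
  {"jaw": 1,"tx": 76,"ty": -3,"tz": 170,"rx": 0,"ry": 0,"rz": 0.007},
  {"jaw": 1,"tx": 76,"ty": -3,"tz": 170,"rx": 0,"ry": 0,"rz": 0.007},
  {"jaw": 1,"tx": 76,"ty": -3,"tz": 170,"rx": 0,"ry": 0,"rz": 0.007},
  {"jaw": 1,"tx": 76,"ty": -3,"tz": 170,"rx": 0,"ry": 0,"rz": 0.007},
  {"jaw": 1,"tx": 76,"ty": -3,"tz": 170,"rx": 0,"ry": 0,"rz": 0.007},
], newtons=50)

```text
t: 21.48
eef_pos: [0.3624, 0.2749, 0.0208]
eef_rot: [[-0.833, 0.554, 0.002], [0.554, 0.833, 0.002], [-0.001, 0.003, -1.0]]
wrist_force: [-0.6, -1.2, 6.8]
width: 0.388
grasp_force: 50.9
```

```bash
python3 -c "
from h import *
s=sense();print(s['width'],s['grasp_force'],s['wrist_force'])
plan(643.4,129.4,s['eef_pos'][2]*1000+5,-.125)"
```

```text
0.3883810777224106 50.87793052196503 [-0.58620321 -1.2172693   6.8450961 ]
tx,ty,tz [-314.6, 34.5, -4.6] rz -0.462 | t 21.475 q6 1.24 tcp [362.4 274.9  20.8] yaw 2.555 tilt [0.0025 0.0017]
```

Emit:
carry_out([
  {"jaw": 1,"tx": 0,"ty": 0,"tz": -40,"rx": 0,"ry": 0,"rz": 0},
  {"jaw": 1,"tx": 0,"ty": 0,"tz": -90,"rx": 0,"ry": 0,"rz": 0},
  {"jaw": 1,"tx": -50,"ty": 6,"tz": -95,"rx": 0,"ry": 0,"rz": -0.08},
  {"jaw": 1,"tx": -100,"ty": 12,"tz": -95,"rx": 0,"ry": 0,"rz": -0.16},
  {"jaw": 1,"tx": -150,"ty": 18,"tz": -95,"rx": 0,"ry": 0,"rz": -0.24},
  {"jaw": 1,"tx": -200,"ty": 24,"tz": -95,"rx": 0,"ry": 0,"rz": -0.32},
  {"jaw": 1,"tx": -250,"ty": 30,"tz": -95,"rx": 0,"ry": 0,"rz": -0.4},
  {"jaw": 1,"tx": -300,"ty": 34,"tz": -95,"rx": 0,"ry": 0,"rz": -0.46},
  {"jaw": 1,"tx": -315,"ty": 34.5,"tz": -70,"rx": 0,"ry": 0,"rz": -0.46},
  {"jaw": 1,"tx": -315,"ty": 34.5,"tz": -40,"rx": 0,"ry": 0,"rz": -0.46},
  {"jaw": 1,"tx": -315,"ty": 34.5,"tz": -20,"rx": 0,"ry": 0,"rz": -0.46},
  {"jaw": 1,"tx": -315,"ty": 34.5,"tz": -20,"rx": 0,"ry": 0,"rz": -0.46},
])

```text
t: 22.98
eef_pos: [0.6407, 0.1279, 0.0376]
eef_rot: [[-0.992, 0.127, -0.004], [0.127, 0.992, -0.001], [0.004, -0.001, -1.0]]
wrist_force: [-0.8, -0.0, -1.9]
width: 0.386
grasp_force: 50.8
```

```bash
python3 -c "
from h import *
s=sense();print(s['width'],s['grasp_force'],s['wrist_force'])
c=shot('wrist','w8.png')
print([(d['position'],d['conf'],ray(c,d['position'],.02)[0]) for d in mark_of('sander','wrist')])
plan(643.4,129.4,25.8,-.125)"
```

```text
0.38567944700620604 50.79753577709198 [-0.77004508 -0.03880451 -1.86621996]
[([317.8, 292.6], 0.73, array([0.63879677, 0.12804192, 0.02      ]))]
tx,ty,tz [-0.5, 1.0, 14.3] rz -0.002 | t 23.075 q6 0.32 tcp [642.8 128.4  40.1] yaw 3.015 tilt [0.0005 0.0001]
```

View pics/w8.png

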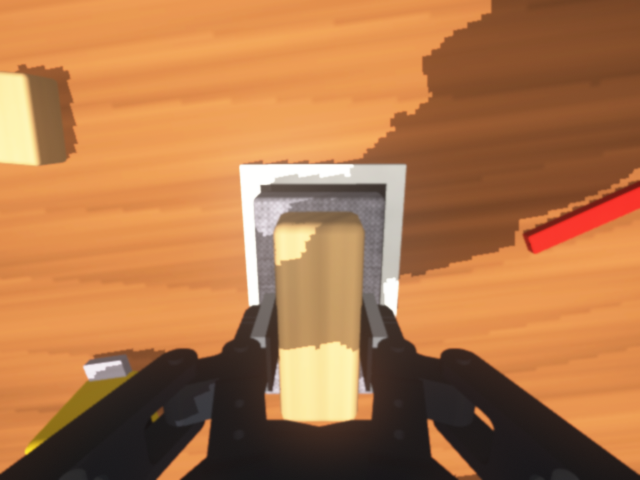

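The sander (320,300) is centred over its black rectangle. I'll lower and release.

Emit:
carry_out([
  {"jaw": 1,"tx": 0,"ty": 1,"tz": 9,"rx": 0,"ry": 0,"rz": 0},
  {"jaw": 1,"tx": 0,"ty": 1,"tz": 14,"rx": 0,"ry": 0,"rz": 0},
  {"jaw": 1,"tx": 0,"ty": 1,"tz": 15,"rx": 0,"ry": 0,"rz": 0},
  {"jaw": 1,"tx": 0,"ty": 1,"tz": 15,"rx": 0,"ry": 0,"rz": 0},
  {"jaw": 0.4,"tx": 0,"ty": 1,"tz": 15,"rx": 0,"ry": 0,"rz": 0},
  {"jaw": 0.2,"tx": 0,"ty": 1,"tz": 15,"rx": 0,"ry": 0,"rz": 0},
  {"jaw": 0.2,"tx": 0,"ty": 1,"tz": 15,"rx": 0,"ry": 0,"rz": 0},
  {"jaw": 0.2,"tx": 0,"ty": 1,"tz": -30,"rx": 0,"ry": 0,"rz": 0},
  {"jaw": 0,"tx": 0,"ty": 1,"tz": -90,"rx": 0,"ry": 0,"rz": 0},
  {"jaw": 0,"tx": 120,"ty": 0,"tz": -150,"rx": 0,"ry": 0,"rz": 0},
  {"jaw": 0,"tx": 150,"ty": 0,"tz": -180,"rx": 0,"ry": 0,"rz": 0},
  {"jaw": 0,"tx": 150,"ty": 0,"tz": -180,"rx": 0,"ry": 0,"rz": 0},
])

```text
t: 24.58
eef_pos: [0.492, 0.1475, 0.2205]
eef_rot: [[-0.992, 0.126, 0.0], [0.126, 0.992, 0.0], [-0.0, 0.0, -1.0]]
wrist_force: [-0.2, 0.3, 0.4]
width: 0.999
grasp_force: 0.0
```

Run:
```python
from h import *
c=shot('top')
for b in boards(c,100):
    if abs(b[1])<450 and b[0]<700: print(b)
for n in('square','square_tip','sander','tin','bar'): print(n,[(round(d['conf'],2),np.round(ray(c,d['position'],.023 if 'tip' in n else .005)[0,:2]*1000).tolist()) for d in mark_of(n,'top')])
cv2.imwrite('pics/end.png',cv2.cvtColor(cv2.resize(c['pixels'][150:370,120:520],(800,440),interpolation=2),4))
```

```text
[342.7, 76.2, 43.3, 41.7, np.float64(-0.017)]
[364.2, 166.4, 42.0, 41.2, np.float64(1.548)]
[548.6, -390.4, 112.9, 112.3, np.float64(0.207)]
[653.8, -163.8, 91.8, 90.0, np.float64(-0.068)]
[643.4, 129.4, 125.2, 80.5, np.float64(-0.124)]
square [(0.68, [542.0, -394.0])]
square_tip [(0.63, [604.0, -417.0])]
sander [(0.6, [649.0, 129.0])]
tin [(0.89, [655.0, -164.0]), (0.71, [365.0, 166.0]), (0.59, [335.0, 68.0])]
bar []
```

View pics/end.png

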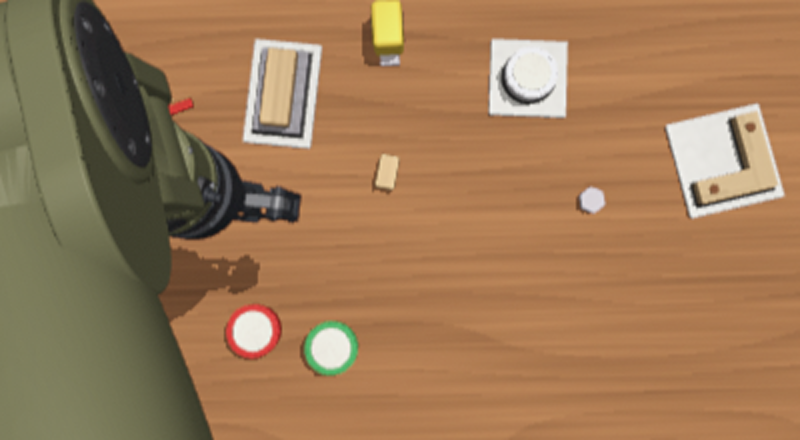

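The sander (283,90), tin (530,77) and square (740,165) all lie on their silhouettes. The bar is hidden by the arm here, but it was seen in place in the previous wrist view.

```bash
python3 -c "
from cell import close_job
print(close_job())"
```

```text
the job is handed in; nothing more can be done
None
```

All four things were set down on their own silhouettes and released, and the job was handed in about 25 s into the 96 s limit; the hand-in returned no verdict.

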